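# Rebuild the two burners of a cleaned gas hob

### The arm

A 6-joint arm with a two-finger parallel gripper is mounted at the origin on the work surface. World frame = base frame: x ahead of the robot, y to its left, z up, the work surface at z = 0. Lengths are in mm, angles in rad, forces in N, time in s.
With the tool pointing down it reaches from about 275 to 1000 mm from the base axis. Payload 8.4 kg.
Tool frame: the origin (TCP) lies at the very end of the fingers, on their centre line; the grasp point (between the pads) lies 19 mm behind it; z points along the fingers, y is the line along which they close (so a half turn about z gives the same grasp; the last joint's range is limited). The gripper opens to 85 mm and grips with 20 to 120 N. Pads are 22 mm wide; open, the fingers measure 114 mm over their backs; the gripper's body (76 mm by 85 mm) begins 54 mm behind the grasp point. The pads swing forward as they close: fully open they stand 13 mm farther back than shut.
Start: joints at [-1.146, 0.353, 1.633, -0, 1.155, -0.002], TCP at [258.724, -568.937, 231.281] pointing down, gripper open.
Joint ranges: [-2.63, 2.63], [-0.92, 2.1], [0.06, 2.66], [-1.3, 4.44], [0, 2.69], [-3.02, 3.02]. Speed limits (rad/s): [2.22, 2.22, 2.79, 3.14, 3.14, 3.14].

### API

Orientations are given as [roll, pitch, yaw] about the fixed x, y, z axes, in that order (R = Rz(yaw) Ry(pitch) Rx(roll)).
In Python, from rig import sensors, grab_frame, camera_params, order gives the robot as it stands. The module is installed in compiled form; this text tells all that it offers.
- The arm moves only by the tool move_arm, never from a script. Its argument "motion" is a list of rows, each a list of 7 numbers: the turn, a rotation vector about the tool's x, y, z in a scale on which 1.0 is pi rad, then the shift along the tool's x, y, z in parts of the range, where 1.0 means 500 mm, then the finger opening in m, from 0 to 0.0854. A call has 1 to 8 rows; each row is the pose to reach, as a shift and turn from the pose commanded when the call began, along the tool's axes at that moment; what a row does not reach only later rows make up. A row lasts 1/8 s, in which the tool goes at most 62.5 mm and 10.7 degrees, less where a joint would pass 70% of its speed; a pose out of reach is approached as far as the arm can. No shift or turn number may pass 1 either way. A call with a gripper value outside its range is refused whole. The fingers move at their own pace and stop on an object; "grip_force" is the grip in N (left out, the last holds). Time passes only in rows, so rows that repeat a pose let the fingers close. It gives the time, the measured TCP pose, the force, the opening and the grip force at its end, in the units of the state.
- sensors.sense(): the state, without advancing time (a new reading comes with each control period).
- grab_frame(name): name is "scene" or "side" or "wrist"; returns (picture, depth): 384x512x3 uint8, red, green, blue; 384x512 float32, mm along the optical axis (not along the pixel's ray), 0 where there is no reading.
- camera_params(name): a dict with "camera_matrix" (3x3 intrinsics, pixels), "world_from_camera" (4x4, takes a point from camera to world coordinates). Camera axes: x right, y down, z forward; pixel columns grow to the right and rows downward; lengths in mm; the calibration is good to about 2 mm. The wrist camera is an equidistant fisheye: a pixel r from the principal point sees the ray r / f radians off the axis. A picture is of the moment at which its call begins: read the wrist's pose just before it. camera_params takes no time and is no camera call; for the wrist camera it gives the pose at the moment of the call.
- order.sign_off(): hands the job in; it is judged then, once.
The state is a dict: "clock": time; "qpos": joint angles; "qvel": joint speeds; "joint_efforts": joint torques, N m; "eef_pos": TCP position; "tcp_rot": TCP orientation; "contact_force": force on the tool from outside, world axes, zero at the start; "wrist_torque": the same for the moment, N m; "opening": opening from 0.0 (shut) to 1.0 (fully open); "grasp_force": force on a finger pad.
Only numpy, scipy, OpenCV 4.12 (cv2) and the standard library are available. Lean on these libraries where they do the work, as an engineer would, in place of code of your own. Each camera call takes 0.05 s, during which the arm holds its last target. There are 200 camera calls.

### The job

The gas hob has just been cleaned, and the parts of its small and its medium burner are stacked on the worktop beside it. Take the stack apart and put both burners together again on their own empty seats in the hob: the aluminium crown lying flat down inside the rim of the seat of its size, and on it, centred and flat, the black cap of the same size. Leave the mug, the brush and the pepper mill where they are.

Things in the scene. Friction and masses are not known exactly. Their poses are not given: they have to be found in the camera images.
- crown_small: Flame crown of the small burner: a bare cast-aluminium ring-shaped drum, 39 mm in diameter and 20 mm high, with flame slots round its upper half and a dark open mouth on top. Origin: centre of its underside. Upright with z up, round about z, so its yaw does not matter. At the start it is the top (fourth) piece of the stack, on the small cap.
- cap_small: Cap of the small burner: a flat black enamelled disc, 48 mm in diameter and 8 mm thick, flat below and above. Origin: centre of its underside. Upright with z up, round about z, so its yaw does not matter. At the start it is the third piece from below, lying on the medium crown.
- crown_medium: Flame crown of the medium burner: a bare cast-aluminium drum, 60 mm in diameter and 22 mm high, with flame slots and a 36 mm open mouth. Origin: centre of its underside. Upright with z up, round about z, so its yaw does not matter. At the start it is the second piece from below, on the medium cap.
- cap_medium: Cap of the medium burner: a flat black enamelled disc, 70 mm in diameter and 8 mm thick. Origin: centre of its underside. Upright with z up, round about z, so its yaw does not matter. At the start it is the bottom of the stack (58 mm high in all, the pieces about concentric), lying on the stone worktop (z = 0) left or right of the hob.
- seat_small: Empty seat of the small burner, fixed in the hob: a flat aluminium floor 51 mm across inside a rim 6 mm high (66 mm over the rim), with a small white spark pin on the rim, 10 mm above the floor. Origin: centre of the floor, on which the crown's underside comes to lie, 9 mm above the worktop; z up. Its place among the hob's four burner places changes from start to start.
- seat_medium: Empty seat of the medium burner: like the small one, floor 72 mm across, rim 6 mm high, 88 mm over it; origin: centre of the floor, 9 mm above the worktop (the hob's black plate: 6 mm). Its place changes too; the hob's two other places hold complete burners, a medium and a large one (black caps 70 and 94 mm across, tops 39 mm above the worktop), which stay as they are.
- mug: White mug, 76 mm across and 85 mm high, standing on the worktop on the side of the hob where the stack is not. Origin: centre of its underside. Bystander, to be left where it is.
- brush: Wooden scrubbing brush with white bristles, 185 mm long, 40 mm wide, 30 mm high, lying on the worktop beside the hob, farther from the robot than the stack or the mug. Origin: at worktop height, under the middle of its length. Bystander, to be left where it is.
- mill: Dark wooden pepper mill, 52 mm across and 137 mm high, standing on the worktop beside the hob, nearer to the robot than the stack or the mug. Origin: centre of its underside. Bystander, to be left where it is.
Not all that is in view belongs to the job. Leave any orange, pink or turquoise look-alike of the crown_small alone.

How it is judged (in metres and radians):
At the end, for the whole second after the job is handed in: Each crown lies flat on the floor of the seat of its own size, inside the rim (centres within 8 mm of each other, height within 3 mm, tilt under 0.06 rad); each cap lies flat on the crown of its own size (centres within 8 mm, height within 3 mm, tilt under 0.06 rad); all four are at rest (horizontal distance between crown_small and seat_small below 0.008 m and z of crown_small in the frame of seat_small between -0.003 and 0.003 m and angle between each of crown_small, cap_small, crown_medium, cap_medium's own z axis and vertical below 0.06 rad and horizontal distance between cap_small and crown_small below 0.008 m and z of cap_small in the frame of crown_small between 0.017 and 0.023 m and horizontal distance between crown_medium and seat_medium below 0.008 m and z of crown_medium in the frame of seat_medium between -0.003 and 0.003 m and horizontal distance between cap_medium and crown_medium below 0.008 m and z of cap_medium in the frame of crown_medium between 0.019 and 0.025 m and linear speed of each of crown_small, cap_small, crown_medium, cap_medium below 0.02 m/s); the robot touches nothing.
It fails at once if the mug was shifted or knocked over (moved more than 20 mm) (distance of mug from where it was at the start of the episode above 0.02 m).
It fails at once if the brush was shifted or knocked over (moved more than 20 mm) (distance of brush from where it was at the start of the episode above 0.02 m).
It fails at once if the pepper mill was shifted or knocked over (moved more than 20 mm) (distance of mill from where it was at the start of the episode above 0.02 m).
It also fails if it takes over 115 s, if anything falls off the work surface, if the arm or the gripper's body presses on something with over 40 N, if the wrist force passes 120 N, or if a joint passes its speed limit or range.

## Working session

There is one attempt and no reset: what is moved stays moved. The work goes in short steps, Python scripts to look and compute and a tool call to move; the robot and the scene stay as the last step left them, time stands still between calls to the robot, and variables do not carry over. Pictures are saved under pics/ and viewed, at most 14 in all, crops included, and the job is handed in when it is done.

Besides the shell and the picture viewer there is one more tool, called after "Emit:" by a JSON object that holds its "fn" and its "kwargs". move_arm: Moves the arm, as the interface text tells. Its arguments: {"type":"object","properties":{"motion":{"type":"array","items":{"type":"array","items":{"type":"number"}}},"grip_force":{"type":"number"}},"required":["motion"]}

```bash
mkdir -p pics
python3 - <<'E'
from rig import sensors, grab_frame, camera_params
import cv2, numpy as np
s=sensors.sense(); print({k:np.round(v,3).tolist() for k,v in s.items()})
for n in("scene","side"):
    im,d=grab_frame(n); cv2.imwrite(f"pics/{n}0.png",im[:,:,::-1]); np.savez(f"{n}0.npz",im=im,d=d)
    p=camera_params(n); print(n,np.round(p["camera_matrix"],2).tolist(),np.round(p["world_from_camera"],4).tolist())
E
```

```text
{'clock': 0.0, 'qpos': [-1.146, 0.354, 1.634, -0.0, 1.155, -0.002], 'qvel': [0.002, 0.002, 0.001, 0.001, 0.0, 0.002], 'joint_efforts': [-0.001, -60.526, -34.207, -0.0, 0.01, -0.0], 'eef_pos': [258.537, -568.489, 230.528], 'tcp_rot': [-3.14, 0.0, 0.427], 'contact_force': [-0.094, 0.655, 0.528], 'wrist_torque': [0.019, -0.001, 0.007], 'grasp_force': 0.0, 'opening': 0.999}
scene [[359.77, 0.0, 254.1], [0.0, 359.77, 190.21], [0.0, 0.0, 1.0]] [[0.6549, 0.4392, -0.615, 1132.9601], [0.7556, -0.3634, 0.545, -605.9966], [0.0159, -0.8216, -0.5698, 653.1884], [0.0, 0.0, 0.0, 1.0]]
side [[453.55, 0.0, 254.46], [0.0, 453.55, 188.2], [0.0, 0.0, 1.0]] [[0.6919, -0.4324, 0.5782, -431.5264], [-0.7219, -0.3985, 0.5658, -939.9442], [-0.0143, -0.8088, -0.5879, 974.7845], [0.0, 0.0, 0.0, 1.0]]
```

View pics/scene0.png

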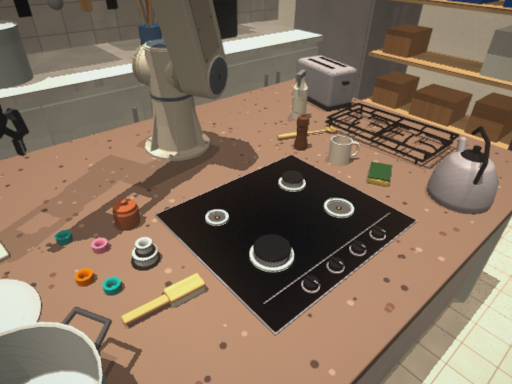

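View pics/side0.png

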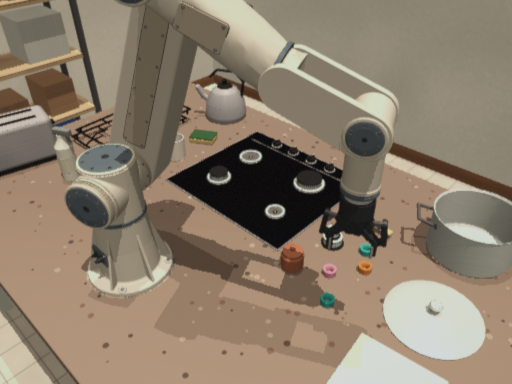

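The scene view shows the stack at about (145,250), with the small seat at (217,217) and the medium seat at (339,208). The complete burners are at (292,181) and (272,251), the mug at (341,150), the mill at (302,130) and the brush at (165,300). In the side view the gripper partly hides the stack at (332,240). The small seat is at (275,212) and the medium seat at (251,157).

```bash
cat > h.py <<'E'
import numpy as np, cv2
from rig import camera_params
def ray(n,uv,P=None):
    P=P or camera_params(n); K=P["camera_matrix"]; T=P["world_from_camera"]
    x=(np.atleast_2d(uv).astype(float)-[K[0,2],K[1,2]])/K[0,0]
    if n=="wrist":
        th=np.linalg.norm(x,axis=1,keepdims=True)+1e-12
        v=np.hstack([np.sin(th)*x/th,np.cos(th)])
    else: v=np.hstack([x,np.ones((len(x),1))])
    return T[:3,3], v@T[:3,:3].T
def plane(n,uv,z,P=None):
    o,v=ray(n,uv,P); return o+v*((z-o[2])/v[:,2:])
def circ(p):
    A=np.c_[2*p[:,:2],np.ones(len(p))]; s=np.linalg.lstsq(A,(p[:,:2]**2).sum(1),rcond=None)[0]
    return s[:2],np.sqrt(s[2]+s[:2]@s[:2])
def pts(n,d,P=None):
    P=P or camera_params(n);K=P["camera_matrix"];T=P["world_from_camera"]
    v,u=np.indices(d.shape); X=np.stack([(u-K[0,2])/K[0,0]*d,(v-K[1,2])/K[1,1]*d,d],-1)
    return X@T[:3,:3].T+T[:3,3]
E
python3 - <<'E'
from h import *
for n,rois in(("scene",{"stack":(130,235,162,272),"small":(203,208,232,228),"med":(322,196,358,220)}),("side",{"stack":(318,225,348,250),"small":(262,202,290,222),"med":(236,147,266,167)})):
    f=np.load(n+"0.npz"); im,d=f["im"],f["d"]; W=pts(n,d)
    cv2.imwrite(f"pics/{n}1.png",cv2.resize(im[195:275,110:240] if n=="scene" else im[140:260,230:360],None,fx=5,fy=5,interpolation=2)[:,:,::-1][:600])
    for k,(a,b,c,e) in rois.items():
        g=cv2.cvtColor(im,cv2.COLOR_RGB2HSV)[b:e,a:c].astype(int); m=(g[...,2]>140)&(g[...,1]<70)
        w=W[b:e,a:c]; 
        cn,_=cv2.findContours(m.astype(np.uint8),cv2.RETR_EXTERNAL,cv2.CHAIN_APPROX_NONE)
        c0=max(cn,key=cv2.contourArea)[:,0]+[a,b]; print(n,k,len(c0),"med world",np.round(np.median(w[m],0)),"bbox",c0.min(0),c0.max(0),"z pct",np.round(np.percentile(w[m][:,2],[5,50,95])))
        for z in ((58,) if k=="stack" else (15,)): 
            if len(c0)>8: print("  circ",z,[np.round(q,1).tolist() for q in circ(plane(n,c0,z))])
E
```

```text
scene stack 120 med world [ 483. -384.   30.] bbox [131 237] [157 260] z pct [-3. 30. 56.]
  circ 58 [[506.7, -390.6], 30.4]
scene small 54 med world [ 472. -159.   11.] bbox [205 209] [228 224] z pct [ 3. 11. 14.]
  circ 15 [[473.4, -161.0], 32.4]
scene med 73 med world [666. 142.  11.] bbox [324 198] [353 217] z pct [ 3. 11. 13.]
  circ 15 [[666.7, 139.8], 43.5]
side stack 31 med world [ 480. -398.   30.] bbox [333 232] [343 242] z pct [-2. 30. 60.]
  circ 58 [[457.2, -403.8], 21.6]
side small 45 med world [ 466. -155.   14.] bbox [265 204] [284 217] z pct [ 6. 14. 19.]
  circ 15 [[466.5, -154.4], 32.8]
side med 51 med world [658. 148.  13.] bbox [240 150] [261 162] z pct [ 5. 13. 20.]
  circ 15 [[660.6, 148.8], 44.0]
```

Both views put the stack near (482,-391), the small seat near (470,-158) and the medium seat near (663,144). The fitted radii match the sizes given. The views disagree by about 8 mm, so I'll refine with the wrist camera.

The rows are not in the units I measure in: shifts go in shares of 500 mm and turns go in shares of pi rad. I convert before sending: 0.277 m / 0.5 = 0.554, 0.23 m / 0.5 = 0.46.

Emit:
{"fn": "move_arm", "kwargs": {"motion": [[0, 0, 0, 0.09, -0.022, 0, 0.085], [0, 0, 0, 0.18, -0.044, 0, 0.085], [0, 0, 0, 0.274, -0.068, 0, 0.085], [0, 0, 0, 0.37, -0.092, 0, 0.085], [0, 0, 0, 0.46, -0.116, 0, 0.085], [0, 0, 0, 0.554, -0.138, 0, 0.085], [0, 0, 0, 0.554, -0.138, 0, 0.085], [0, 0, 0, 0.554, -0.138, 0, 0.085]]}}

```text
clock: 1.1
eef_pos: [481.9, -391.4, 230.8]
tcp_rot: [-3.141, 0.001, 0.428]
contact_force: [0.5, -0.3, -0.0]
opening: 0.992
grasp_force: 0.0
```

```bash
cat >> h.py <<'E'
def shot(tag):
    from rig import grab_frame, sensors
    P=camera_params("wrist"); s=sensors.sense(); im,d=grab_frame("wrist")
    cv2.imwrite(f"pics/{tag}.png",im[:,:,::-1]); np.savez(tag+".npz",im=im,d=d,K=P["camera_matrix"],T=P["world_from_camera"],e=s["eef_pos"],r=s["tcp_rot"])
    return im,d,P,s
E
python3 - <<'E'
from h import *
im,d,P,s=shot("w1"); print(s["eef_pos"],s["tcp_rot"],s["opening"],s["contact_force"]); print(np.round(P["camera_matrix"],1).tolist(),np.round(P["world_from_camera"],3).tolist())
E
```

```text
[ 481.9114656  -391.36836038  230.84559416] [-3.14093485e+00  8.06970271e-04  4.27583910e-01] 0.9917746081790253 [ 0.50303641 -0.27115782 -0.04036998]
[[297.3, 0.0, 259.1], [0.0, 297.3, 193.4], [0.0, 0.0, 1.0]] [[0.414, -0.862, -0.293, 556.436], [-0.91, -0.393, -0.133, -357.168], [-0.0, 0.321, -0.947, 373.235], [0.0, 0.0, 0.0, 1.0]]
```

View pics/w1.png

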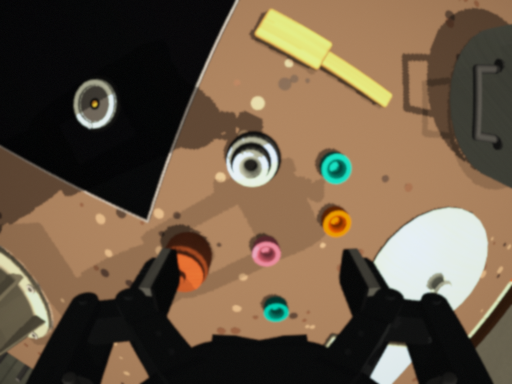

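The wrist view shows the stack at (253,160), with the small crown's dark mouth at (251,165). The small seat is at (95,104) and the red jar at (190,262). Both look-alike rings and the brush are clear of the stack.

```bash
cat >> h.py <<'E'
def load(tag):
    f=np.load(tag+".npz"); return f["im"],f["d"],{"camera_matrix":f["K"],"world_from_camera":f["T"]},f
def blobs(tag,box,zs,thr=130,minlen=14,save=None):
    """contours of bright grey regions in box; circle fits on planes zs"""
    im,d,P,f=load(tag); a,b,c,e=box; W=pts0(d,P)
    g=cv2.cvtColor(im,cv2.COLOR_RGB2HSV)[b:e,a:c].astype(int); m=((g[...,2]>thr)&(g[...,1]<80)).astype(np.uint8)
    cn,h=cv2.findContours(m,cv2.RETR_CCOMP,cv2.CHAIN_APPROX_NONE)
    for c0,hh in zip(cn,h[0]):
        if len(c0)<minlen: continue
        c0=c0[:,0]+[a,b]; q=W[c0[:,1],c0[:,0]]
        print("hole" if hh[3]>=0 else "outer",len(c0),"uv",np.round(c0.mean(0),1),"depth",np.round(np.nanmedian(q,0),0),end=" ")
        for z in zs: k=circ(plane("wrist",c0,z,P)); print(f"z{z}:",np.round(k[0],1),"r%.1f"%k[1],end=" ")
        print()
    if save: cv2.imwrite(save,cv2.resize(im[b:e,a:c],None,fx=6,fy=6,interpolation=2)[:,:,::-1])
def pts0(d,P):
    v,u=np.indices(d.shape); o,r=ray("wrist",np.c_[u.ravel(),v.ravel()],P)
    n=r@P["world_from_camera"][:3,2]; return (o+r*(d.ravel()/n)[:,None]).reshape(*d.shape,3)
E
python3 - <<'E'
from h import *
blobs("w1",(218,128,290,192),(58,50,30),save="pics/c1.png")
print("seat");blobs("w1",(68,74,124,134),(15,9))
im,d,P,f=load("w1"); W=pts0(d,P)
for u,v in((251,155),(253,182),(268,150),(190,262),(266,252),(250,300),(336,168)): print((u,v),np.round(W[v,u]),im[v,u])
print(np.abs(W[270:300,215:235,2]).max())
E
```

```text
outer 146 uv [251.5 162. ] depth [ 481. -382.   25.] z58: [ 487.8 -379.2] r27.8 z50: [ 486.1 -379.7] r28.5 z30: [ 481.7 -381.1] r30.3 
hole 48 uv [251.3 166.5] depth [ 482. -381.   54.] z58: [ 483.6 -380.7] r9.4 z50: [ 481.7 -381.3] r9.7 z30: [ 477.1 -382.8] r10.3 
hole 118 uv [251.3 153.3] depth [ 497. -373.   35.] z58: [ 489.  -377.4] r19.7 z50: [ 487.3 -377.9] r20.2 z30: [ 483.  -379.2] r21.5 
seat
outer 126 uv [ 93.9 104. ] depth [ 468. -157.   14.] z15: [ 468.3 -156.9] r32.2 z9: [ 466.8 -153.6] r32.8 
hole 100 uv [ 92.9 102.2] depth [ 469. -153.   13.] z15: [ 470.3 -154.4] r25.2 z9: [ 468.9 -151. ] r25.7 
(251, 155) [ 495. -375.   58.] [221 230 231]
(253, 182) [ 468. -390.   58.] [232 240 229]
(268, 150) [ 504. -392.   31.] [204 219 230]
(190, 262) [ 345. -360.   65.] [231 113  50]
(266, 252) [ 366. -454.    4.] [167  83  95]
(250, 300) [ 271. -471.   -2.] [175 133  97]
(336, 168) [ 516. -486.    4.] [ 13 171 145]
373.2349444868852
```

View pics/c1.png

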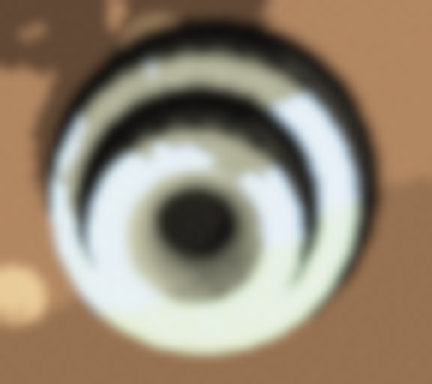

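The crop shows the small crown's mouth at crop (195,220) and its rim centred near (197,240). Depth gives a top height of 58 mm at about (483,-381). I'll go lower for a second view.

In the tool's units: 0.12 m / 0.5 = 0.24, 0.11 m / 0.5 = 0.22.

Emit:
{"fn": "move_arm", "kwargs": {"motion": [[0, 0, 0, 0.006, -0.008, 0.06, 0.085], [0, 0, 0, 0.012, -0.018, 0.14, 0.085], [0, 0, 0, 0.012, -0.018, 0.22, 0.085], [0, 0, 0, 0.012, -0.018, 0.24, 0.085], [0, 0, 0, 0.012, -0.018, 0.24, 0.085]]}}

```text
clock: 1.78
eef_pos: [483.6, -381.4, 111.4]
tcp_rot: [-3.141, 0.0, 0.426]
contact_force: [0.1, -0.0, -0.6]
opening: 0.996
grasp_force: 0.0
```

```bash
cat >> h.py <<'E'
def ztop(tag,zlo,zhi,c,R):
    """circle of the depth patch between two heights near c"""
    im,d,P,f=load(tag); W=pts0(d,P)
    m=((W[...,2]>zlo)&(W[...,2]<zhi)&(np.hypot(W[...,0]-c[0],W[...,1]-c[1])<R)).astype(np.uint8)
    c0=max(cv2.findContours(m,cv2.RETR_EXTERNAL,cv2.CHAIN_APPROX_NONE)[0],key=cv2.contourArea)[:,0]
    z=np.median(W[...,2][m>0]); k=circ(plane("wrist",c0,z,P)); kk=cv2.minEnclosingCircle(plane("wrist",c0,z,P)[:,:2].astype(np.float32))
    print(tag,"z%.1f"%z,"c",np.round(k[0],1),"r%.1f"%k[1],"minenc",np.round(kk[0],1),"%.1f"%kk[1])
E
python3 - <<'E'
from h import *
im,d,P,s=shot("w2"); print(s["eef_pos"],s["tcp_rot"])
for t in("w1","w2"): ztop(t,53,64,(484,-381),40); ztop(t,26,34,(484,-381),45)
im,d,P,f=load("w2"); o,v=ray("wrist",[[0,0]],P)
T=P["world_from_camera"]; p=T[:3,:3].T@(np.array([484,-381,58])-T[:3,3]); th=np.arctan2(np.hypot(p[0],p[1]),p[2]); K=P["camera_matrix"]
u=K[:2,2]+K[0,0]*th*p[:2]/np.hypot(p[0],p[1]); print(u)
a,b=(u-60).astype(int); b=max(b,0)
blobs("w2",(max(a,0),b,a+120,b+110),(58,),save="pics/c2.png")
E
```

```text
[ 483.55585237 -381.43577744  111.44687301] [-3.14114527e+00  3.33339946e-04  4.25775267e-01]
w1 z57.5 c [ 483. -380.] r19.4 minenc [ 483.1 -379.9] 20.1
w1 z29.9 c [ 482.6 -381.2] r29.7 minenc [ 482.8 -381. ] 30.5
w2 z57.6 c [ 483.1 -379.7] r19.8 minenc [ 483.3 -380. ] 20.6
w2 z29.9 c [ 482.3 -380.7] r27.7 minenc [ 483. -381.] 30.5
[259.26885093 213.28407953]
outer 205 uv [258.  201.5] depth [ 478. -381.    7.] z58: [ 490.5 -377.1] r26.8 
hole 90 uv [257.2 208.6] depth [ 487. -378.   56.] z58: [ 486.1 -378.9] r10.4 
hole 179 uv [256.5 191. ] depth [ 497. -370.   35.] z58: [ 493.1 -375. ] r18.4
```

View pics/w2.png

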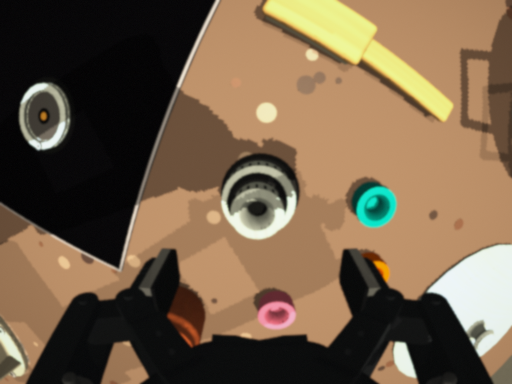

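The stack appears at (258,195), centred between the fingers at u≈258. Two heights give the centre as (483,-380), with tops at 57.6 and 30. Next I'll check the fingertip height from depth, then open to about 60 mm, descend and grip.

Run:
```python
from h import *
im,d,P,f=load("w2"); W=pts0(d,P)
for x in ((150,182),(338,372)):
    for v in range(248,290,8): print(v,[ (int(u),*np.round(W[v,u]).astype(int)) for u in range(x[0],x[1],6)])
```

```text
248 [(150, np.int64(380), np.int64(-306), np.int64(1)), (156, np.int64(382), np.int64(-311), np.int64(-1)), (162, np.int64(473), np.int64(-333), np.int64(129)), (168, np.int64(474), np.int64(-335), np.int64(128)), (174, np.int64(392), np.int64(-329), np.int64(1)), (180, np.int64(395), np.int64(-335), np.int64(0))]
256 [(150, np.int64(371), np.int64(-308), np.int64(0)), (156, np.int64(374), np.int64(-314), np.int64(0)), (162, np.int64(473), np.int64(-335), np.int64(135)), (168, np.int64(475), np.int64(-337), np.int64(135)), (174, np.int64(471), np.int64(-340), np.int64(128)), (180, np.int64(386), np.int64(-338), np.int64(1))]
264 [(150, np.int64(468), np.int64(-331), np.int64(138)), (156, np.int64(474), np.int64(-334), np.int64(143)), (162, np.int64(475), np.int64(-337), np.int64(144)), (168, np.int64(473), np.int64(-339), np.int64(139)), (174, np.int64(469), np.int64(-341), np.int64(132)), (180, np.int64(377), np.int64(-340), np.int64(2))]
272 [(150, np.int64(473), np.int64(-333), np.int64(150)), (156, np.int64(475), np.int64(-336), np.int64(151)), (162, np.int64(476), np.int64(-338)
[... 2036 characters left out ...]
49)), (368, np.int64(513), np.int64(-420), np.int64(151))]
280 [(338, np.int64(426), np.int64(-499), np.int64(0)), (344, np.int64(497), np.int64(-421), np.int64(135)), (350, np.int64(503), np.int64(-419), np.int64(143)), (356, np.int64(507), np.int64(-417), np.int64(151)), (362, np.int64(511), np.int64(-416), np.int64(156)), (368, np.int64(512), np.int64(-419), np.int64(156))]
288 [(338, np.int64(416), np.int64(-505), np.int64(0)), (344, np.int64(494), np.int64(-423), np.int64(137)), (350, np.int64(499), np.int64(-421), np.int64(145)), (356, np.int64(505), np.int64(-418), np.int64(153)), (362, np.int64(509), np.int64(-416), np.int64(159)), (368, np.int64(511), np.int64(-417), np.int64(162))]
```

In the tool's units: 0.066 m / 0.5 = 0.132, 0.06 m / 0.5 = 0.12.

Emit:
{"fn": "move_arm", "kwargs": {"motion": [[0, 0, 0, 0, 0, 0.04, 0.06], [0, 0, 0, 0, -0.002, 0.09, 0.06], [0, 0, 0, 0, -0.002, 0.12, 0.06], [0, 0, 0, 0, -0.002, 0.132, 0.06], [0, 0, 0, 0, -0.002, 0.132, 0.06], [0, 0, 0, 0, -0.002, 0.132, 0.06]], "grip_force": 30}}

```text
clock: 2.58
eef_pos: [484.1, -380.2, 46.0]
tcp_rot: [3.141, -0.001, 0.427]
contact_force: [-0.5, -0.6, 0.5]
opening: 0.701
grasp_force: 0.0
```

The open fingertips sit about 14 mm behind the TCP, so the TCP is the shut-finger point. Closing now.

Emit:
{"fn": "move_arm", "kwargs": {"motion": [[0, 0, 0, 0, 0, 0, 0.03], [0, 0, 0, 0, 0, 0, 0.03], [0, 0, 0, 0, 0, 0, 0.03], [0, 0, 0, 0, 0, 0, 0.03], [0, 0, 0, 0, 0, 0, 0.03]], "grip_force": 30}}

```text
clock: 3.2
eef_pos: [484.0, -380.2, 46.1]
tcp_rot: [3.141, -0.001, 0.427]
contact_force: [-0.6, 0.8, 6.6]
opening: 0.44
grasp_force: 29.6
```

In the tool's units: -0.211 m / 0.5 = -0.422, -0.159 m / 0.5 = -0.318.

Emit:
{"fn": "move_arm", "kwargs": {"motion": [[0, 0, 0, 0, 0, -0.03, 0.03], [0, 0, 0, 0, 0, -0.12, 0.03], [0, 0, 0, 0, 0, -0.22, 0.03], [0, 0, 0, 0.04, -0.106, -0.22, 0.03], [0, 0, 0, 0.08, -0.212, -0.22, 0.03], [0, 0, 0, 0.12, -0.318, -0.22, 0.03], [0, 0, 0, 0.16, -0.422, -0.22, 0.03], [0, 0, 0, 0.16, -0.422, -0.22, 0.03]]}}

```text
clock: 4.2
eef_pos: [468.5, -151.6, 156.1]
tcp_rot: [-3.141, -0.0, 0.43]
contact_force: [-0.3, -0.3, -0.7]
opening: 0.434
grasp_force: 30.5
```

Emit:
{"fn": "move_arm", "kwargs": {"motion": [[0, 0, 0, 0, 0, 0, 0.03], [0, 0, 0, 0, 0, 0, 0.03]]}}

```text
clock: 4.45
eef_pos: [469.5, -155.7, 155.6]
tcp_rot: [3.141, -0.0, 0.426]
contact_force: [0.1, -0.6, -0.5]
opening: 0.436
grasp_force: 30.5
```

```bash
cat >> h.py <<'E'
def proj(P,X):
    T=P["world_from_camera"];K=P["camera_matrix"]; p=T[:3,:3].T@(np.array(X,float)-T[:3,3]); r=np.hypot(p[0],p[1])
    return K[:2,2]+K[0,0]*np.arctan2(r,p[2])*p[:2]/r
def box(tag,X,h):
    u=proj(load(tag)[2],X); a,b=np.maximum(u-h,0).astype(int); c,e=(u+h).astype(int); return (a,b,min(c,512),min(e,384))
def delta(tgt,e,yaw):
    D=np.array(tgt)-e; c,s=np.cos(yaw),np.sin(yaw); print("tool shift",np.round([c*D[0]+s*D[1],s*D[0]-c*D[1],-D[2]],1))
E
python3 - <<'E'
from h import *
im,d,P,s=shot("w3"); print(s["eef_pos"],s["tcp_rot"],s["opening"],s["grasp_force"])
b=box("w3",(469,-155,12),60); print(b)
blobs("w3",b,(15,9),save="pics/c3.png")
W=pts0(d,P); m=(np.hypot(W[...,0]-469,W[...,1]+155)<22)&(W[...,2]<25); print("floor z",np.percentile(W[...,2][m],[10,50,90]))
E
```

```text
[ 469.4845315  -155.74591703  155.63885447] [ 3.14087544e+00 -4.66127572e-04  4.25747815e-01] 0.4361174307352134 30.4723459482193
(np.int64(198), np.int64(119), np.int64(318), np.int64(239))
outer 100 uv [259.  235.6] depth [ 484. -149.  167.] z15: [ 403.4 -185.4] r19.3 z9: [ 400.4 -186.7] r19.7 
outer 185 uv [258.2 179. ] depth [ 469. -155.    7.] z15: [ 468.9 -154.8] r33.1 z9: [ 467.3 -155.5] r33.8 
hole 48 uv [258.  179.1] depth [ 468. -155.    9.] z15: [ 469.7 -154.2] r8.7 z9: [ 468.1 -154.9] r8.9 
hole 70 uv [249.3 163.3] depth [ 481. -140.    9.] z15: [ 478.6 -142.3] r11.1 z9: [ 477.2 -142.7] r11.3 
floor z [ 8.50753196  9.38393874 10.25406242]
```

View pics/w3.png

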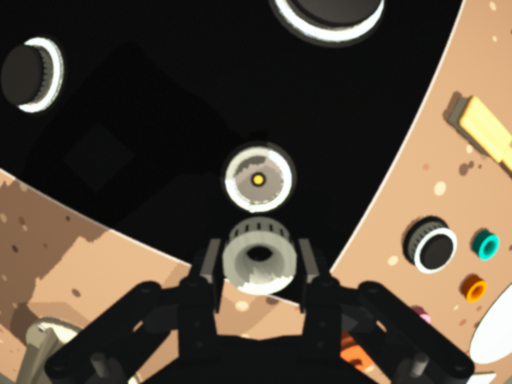

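The view shows the held crown at (260,255), hanging level, and the small seat at (259,179) with its yellow centre. The stack's black small cap is at (430,245). The seat centre is (469,-154.8) with a rim radius of 33.1, which matches. Next I'll measure where the crown sits in the hand.

Run:
```python
from h import *
ztop("w3",163,172,(469,-155),24)
blobs("w3",(210,215,310,300),(167.5,))
```

```text
w3 z167.1 c [ 469.4 -155.2] r20.6 minenc [ 470.3 -154.4] 23.5
outer 230 uv [260.6 267.2] depth [ 463. -170.  167.] z167.5: [ 467.5 -157. ] r20.0 
hole 107 uv [257.4 258. ] depth [ 469. -155.  165.] z167.5: [ 471.8 -153.3] r9.4
```

In the tool's units: 0.138 m / 0.5 = 0.276, -0.001 m / 0.5 = -0.002.

Emit:
{"fn": "move_arm", "kwargs": {"motion": [[0, 0, 0, 0, -0.002, 0.06, 0.03], [0, 0, 0, 0, -0.002, 0.14, 0.03], [0, 0, 0, 0, -0.002, 0.2, 0.03], [0, 0, 0, 0, -0.002, 0.24, 0.03], [0, 0, 0, 0, -0.002, 0.256, 0.03], [0, 0, 0, 0, -0.002, 0.268, 0.03], [0, 0, 0, 0, -0.002, 0.274, 0.03], [0, 0, 0, 0, -0.002, 0.276, 0.03]]}}

```text
clock: 5.5
eef_pos: [469.0, -153.9, 17.6]
tcp_rot: [3.141, -0.001, 0.427]
contact_force: [-0.7, -0.9, -0.7]
opening: 0.442
grasp_force: 30.5
```

Emit:
{"fn": "move_arm", "kwargs": {"motion": [[0, 0, 0, 0, 0, 0, 0.03], [0, 0, 0, 0, 0, 0, 0.03]]}}

```text
clock: 5.75
eef_pos: [468.9, -153.8, 17.6]
tcp_rot: [3.141, -0.0, 0.427]
contact_force: [-0.2, -0.3, -0.7]
opening: 0.441
grasp_force: 30.5
```

No contact yet, so I'll ease down until it touches.

In the tool's units: 0.001 m / 0.5 = 0.002, 0.0006 m / 0.5 = 0.0012.

Emit:
{"fn": "move_arm", "kwargs": {"motion": [[0, 0, 0, 0, 0, 0.0012, 0.03], [0, 0, 0, 0, 0, 0.002, 0.03], [0, 0, 0, 0, 0, 0.002, 0.03]]}}

```text
clock: 6.12
eef_pos: [468.9, -153.8, 17.1]
tcp_rot: [3.141, -0.0, 0.427]
contact_force: [-1.6, 0.8, 11.9]
opening: 0.438
grasp_force: 31.6
```

It's seated, with 12 N of contact. Release and go up.

In the tool's units: -0.14 m / 0.5 = -0.28, -0.13 m / 0.5 = -0.26.

Emit:
{"fn": "move_arm", "kwargs": {"motion": [[0, 0, 0, 0, 0, 0, 0.05], [0, 0, 0, 0, 0, 0, 0.06], [0, 0, 0, 0, 0, -0.006, 0.065], [0, 0, 0, 0, 0, -0.06, 0.065], [0, 0, 0, 0, 0, -0.16, 0.065], [0, 0, 0, 0, 0, -0.26, 0.065], [0, 0, 0, 0, 0, -0.28, 0.065], [0, 0, 0, 0, 0, -0.28, 0.065]]}}

```text
clock: 7.12
eef_pos: [468.9, -153.8, 156.6]
tcp_rot: [3.141, -0.001, 0.427]
contact_force: [-0.1, -0.2, -0.1]
opening: 0.762
grasp_force: 0.0
```

Run:
```python
from h import *
im,d,P,s=shot("w4"); print(s["eef_pos"],s["tcp_rot"],s["opening"])
ztop("w4",24,34,(469,-155),30)
blobs("w4",box("w4",(469,-155,20),60),(29,15,9))
delta((483,-380.5,130),s["eef_pos"],s["tcp_rot"][2])
```

```text
[ 468.8748952  -153.82688868  156.57672475] [ 3.14079523e+00 -9.00409044e-04  4.26776084e-01] 0.7621236583413057
w4 z28.6 c [ 468.3 -154.2] r19.5 minenc [ 468.4 -154.2] 20.2
outer 184 uv [260.  179.1] depth [ 469. -154.    7.] z29: [ 472.5 -153. ] r31.4 z15: [ 468.9 -154.7] r33.1 z9: [ 467.3 -155.5] r33.8 
hole 45 uv [259.7 182.7] depth [ 468. -155.   23.] z29: [ 470.2 -153.5] r7.8 z15: [ 466.4 -155.3] r8.2 z9: [ 464.8 -156. ] r8.4 
hole 97 uv [254.1 165.1] depth [ 485. -141.   10.] z29: [ 478.2 -146.1] r15.0 z15: [ 474.9 -147.5] r15.8 z9: [ 473.4 -148.1] r16.2 
tool shift [-81.  212.2  26.6]
```

The crown sits at (468.4,-154.2) with its top at 28.6 and is seated. Back to the stack for the small cap.

In the tool's units: 0.212 m / 0.5 = 0.424, 0.16 m / 0.5 = 0.32.

Emit:
{"fn": "move_arm", "kwargs": {"motion": [[0, 0, 0, -0.04, 0.106, 0, 0.065], [0, 0, 0, -0.08, 0.212, 0, 0.065], [0, 0, 0, -0.122, 0.32, 0.02, 0.065], [0, 0, 0, -0.162, 0.424, 0.04, 0.065], [0, 0, 0, -0.162, 0.424, 0.06, 0.065], [0, 0, 0, -0.162, 0.424, 0.06, 0.065], [0, 0, 0, -0.162, 0.424, 0.06, 0.065]]}}

```text
clock: 8.05
eef_pos: [482.4, -378.8, 125.6]
tcp_rot: [-3.14, 0.001, 0.428]
contact_force: [0.5, 0.7, -0.1]
opening: 0.762
grasp_force: 0.0
```

Run:
```python
from h import *
im,d,P,s=shot("w5"); print(s["eef_pos"],s["tcp_rot"],s["opening"])
ztop("w5",34,44,(483,-380),35); ztop("w5",26,34,(483,-381),40)
ztop("w1",26,34,(483,-381),40)
```

```text
[ 482.38753304 -378.80686952  125.59184269] [-3.13985379e+00  6.95362474e-04  4.27800469e-01] 0.7615515685601005
w5 z37.8 c [ 483.5 -379.6] r23.4 minenc [ 483.6 -379.5] 23.9
w5 z29.9 c [ 482.7 -380.7] r29.7 minenc [ 482.8 -380.8] 30.6
w1 z29.9 c [ 482.6 -381.2] r29.7 minenc [ 482.8 -381. ] 30.5
```

The cap is at (483.5,-379.6) with its top at 37.8. I'll descend to TCP z≈30 and close.

In the tool's units: 0.0955 m / 0.5 = 0.191, 0.093 m / 0.5 = 0.186.

Emit:
{"fn": "move_arm", "kwargs": {"motion": [[0, 0, 0, 0.001, 0.002, 0.06, 0.06], [0, 0, 0, 0.001, 0.002, 0.12, 0.06], [0, 0, 0, 0.001, 0.002, 0.17, 0.06], [0, 0, 0, 0.001, 0.002, 0.186, 0.06], [0, 0, 0, 0.001, 0.002, 0.191, 0.06], [0, 0, 0, 0.001, 0.002, 0.191, 0.06], [0, 0, 0, 0.001, 0.002, 0.191, 0.06]]}}

```text
clock: 8.98
eef_pos: [484.1, -381.3, 31.8]
tcp_rot: [3.14, -0.001, 0.427]
contact_force: [-0.7, 0.3, 0.0]
opening: 0.705
grasp_force: 0.0
```

Emit:
{"fn": "move_arm", "kwargs": {"motion": [[0, 0, 0, 0, 0, 0, 0.055], [0, 0, 0, 0, 0, 0, 0.05], [0, 0, 0, 0, 0, 0, 0.04], [0, 0, 0, 0, 0, 0, 0.04], [0, 0, 0, 0, 0, 0, 0.04]]}}

```text
clock: 9.6
eef_pos: [483.6, -381.0, 31.4]
tcp_rot: [3.141, -0.0, 0.427]
contact_force: [-2.7, 1.4, 6.0]
opening: 0.537
grasp_force: 29.7
```

Gripped at 0.537, about 46 mm. Lift and carry to the small seat.

Emit:
{"fn": "move_arm", "kwargs": {"motion": [[0, 0, 0, 0, 0, -0.02, 0.04], [0, 0, 0, 0, 0, -0.1, 0.04], [0, 0, 0, 0, 0, -0.2, 0.04], [0, 0, 0, 0.04, -0.106, -0.25, 0.04], [0, 0, 0, 0.08, -0.212, -0.25, 0.04], [0, 0, 0, 0.12, -0.318, -0.25, 0.04], [0, 0, 0, 0.16, -0.424, -0.25, 0.04], [0, 0, 0, 0.16, -0.424, -0.25, 0.04]]}}

```text
clock: 10.6
eef_pos: [467.9, -151.8, 156.2]
tcp_rot: [-3.141, 0.0, 0.43]
contact_force: [0.5, -0.6, -0.4]
opening: 0.537
grasp_force: 31.2
```

Emit:
{"fn": "move_arm", "kwargs": {"motion": [[0, 0, 0, 0, 0, 0, 0.04], [0, 0, 0, 0, 0, 0, 0.04]]}}

```text
clock: 10.85
eef_pos: [469.0, -156.0, 156.0]
tcp_rot: [3.141, -0.0, 0.426]
contact_force: [1.0, -0.1, 0.0]
opening: 0.533
grasp_force: 31.2
```

Run:
```python
from h import *
im,d,P,s=shot("w6"); e=s["eef_pos"]; print(e,s["tcp_rot"],s["opening"],s["grasp_force"])
W=pts0(d,P); m=(W[...,2]>e[2]-10)&(W[...,2]<e[2]+15)&(np.hypot(W[...,0]-e[0],W[...,1]-e[1])<18); w=W[m]
print("plane",np.round(np.linalg.lstsq(np.c_[w[:,:2]-e[:2],np.ones(len(w))],w[:,2],rcond=None)[0],3))
ztop("w6",e[2]+2,e[2]+12,e,27); ztop("w6",24,34,(469,-155),30)
delta((468.4,-154.2,0),e,s["tcp_rot"][2])
```

```text
[ 468.99588902 -155.98582636  155.99139103] [ 3.14099522e+00 -3.33752419e-04  4.25687676e-01] 0.5334658538643059 31.1519855260849
plane [-1.00000e-03  1.00000e-03  1.62475e+02]
w6 z162.3 c [ 470.1 -155.3] r24.1 minenc [ 468.2 -156.4] 27.2
w6 z28.6 c [ 468.3 -154.2] r19.4 minenc [ 468.5 -154.3] 20.2
tool shift [  0.2  -1.9 156. ]
```

View pics/w6.png

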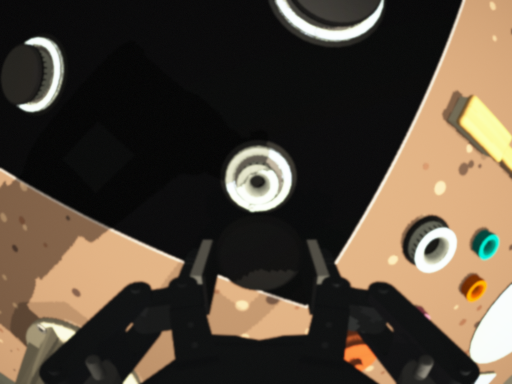

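The black cap is held level at (258,250), and the crown sits in its seat at (259,180). The cap's top is 6.4 mm above the TCP, so it should land at TCP z≈30.5.

In the tool's units: 0.125 m / 0.5 = 0.25, -0.002 m / 0.5 = -0.004.

Emit:
{"fn": "move_arm", "kwargs": {"motion": [[0, 0, 0, 0, -0.004, 0.06, 0.04], [0, 0, 0, 0, -0.004, 0.14, 0.04], [0, 0, 0, 0, -0.004, 0.2, 0.04], [0, 0, 0, 0, -0.004, 0.23, 0.04], [0, 0, 0, 0, -0.004, 0.242, 0.04], [0, 0, 0, 0, -0.004, 0.248, 0.04], [0, 0, 0, 0, -0.004, 0.25, 0.04], [0, 0, 0, 0, -0.004, 0.25, 0.04]]}}

```text
clock: 11.9
eef_pos: [468.3, -153.2, 31.4]
tcp_rot: [3.141, -0.001, 0.427]
contact_force: [-0.1, 0.0, -0.3]
opening: 0.538
grasp_force: 31.2
```

In the tool's units: 0.001 m / 0.5 = 0.002, 0.0006 m / 0.5 = 0.0012.

Emit:
{"fn": "move_arm", "kwargs": {"motion": [[0, 0, 0, 0, 0, 0.0012, 0.04], [0, 0, 0, 0, 0, 0.002, 0.04], [0, 0, 0, 0, 0, 0.002, 0.04]]}}

```text
clock: 12.28
eef_pos: [468.1, -153.1, 30.3]
tcp_rot: [3.141, -0.0, 0.427]
contact_force: [-1.3, -0.1, 6.4]
opening: 0.538
grasp_force: 31.9
```

Contact at 30.3, as predicted. Release.

In the tool's units: -0.125 m / 0.5 = -0.25, -0.08 m / 0.5 = -0.16.

Emit:
{"fn": "move_arm", "kwargs": {"motion": [[0, 0, 0, 0, 0, 0, 0.055], [0, 0, 0, 0, 0, 0, 0.065], [0, 0, 0, 0, 0, -0.006, 0.075], [0, 0, 0, 0, 0, -0.06, 0.075], [0, 0, 0, 0, 0, -0.16, 0.075], [0, 0, 0, 0, 0, -0.25, 0.075], [0, 0, 0, 0, 0, -0.25, 0.075], [0, 0, 0, 0, 0, -0.25, 0.075]]}}

```text
clock: 13.28
eef_pos: [467.5, -153.0, 154.5]
tcp_rot: [-3.141, 0.0, 0.427]
contact_force: [-0.5, 0.5, 0.1]
opening: 0.878
grasp_force: 0.0
```

Run:
```python
from h import *
im,d,P,s=shot("w7"); print(s["eef_pos"],s["tcp_rot"],s["opening"])
ztop("w7",32,42,(469,-155),30)
W=pts0(d,P); m=(W[...,2]>30)&(np.hypot(W[...,0]-468,W[...,1]+154)<18); w=W[m]
print("plane",np.round(np.linalg.lstsq(np.c_[w[:,0]-468,w[:,1]+154,np.ones(len(w))],w[:,2],rcond=None)[0],3))
```

```text
[ 467.45599261 -152.95853886  154.5143445 ] [-3.14146811e+00  1.61006863e-04  4.26809532e-01] 0.8783103391888899
w7 z36.7 c [ 468.6 -153. ] r23.4 minenc [ 468.7 -153. ] 24.0
plane [  8.813   4.248 114.106]
```

Emit:
{"fn": "move_arm", "kwargs": {"motion": [[0, 0, 0, -0.04, 0.106, 0, 0.078], [0, 0, 0, -0.08, 0.212, 0, 0.078], [0, 0, 0, -0.122, 0.32, 0.02, 0.078], [0, 0, 0, -0.162, 0.426, 0.04, 0.078], [0, 0, 0, -0.162, 0.426, 0.06, 0.078], [0, 0, 0, -0.162, 0.426, 0.06, 0.078], [0, 0, 0, -0.162, 0.426, 0.06, 0.078], [0, 0, 0, -0.162, 0.426, 0.06, 0.078]]}}

```text
clock: 14.32
eef_pos: [482.6, -379.6, 125.1]
tcp_rot: [3.141, -0.0, 0.428]
contact_force: [-0.6, 0.2, -0.4]
opening: 0.915
grasp_force: 0.0
```

Run:
```python
from h import *
im,d,P,s=shot("w8"); print(s["eef_pos"],s["tcp_rot"],s["opening"])
ztop("w8",25,34,(483,-381),40); ztop("w8",4,12,(483,-381),45)
```

```text
[ 482.55602345 -379.59606066  125.13982407] [ 3.14143054e+00 -1.24523038e-04  4.28052690e-01] 0.9154066173607888
w8 z29.7 c [ 482.7 -380.7] r29.8 minenc [ 482.9 -381.1] 30.7
w8 z8.0 c [ 482.2 -382.1] r32.6 minenc [ 483.6 -382. ] 34.4
```

The small burner is assembled: the cap is at (468.6,-153.0), 1.2 mm off the crown, with its top at 36.7. The medium crown is at (482.8,-380.9) with its top at 29.7. Grasp it next.

In the tool's units: 0.111 m / 0.5 = 0.222, 0.106 m / 0.5 = 0.212.

Emit:
{"fn": "move_arm", "kwargs": {"motion": [[0, 0, 0, 0, 0.002, 0.06, 0.078], [0, 0, 0, 0, 0.002, 0.12, 0.078], [0, 0, 0, 0, 0.002, 0.18, 0.078], [0, 0, 0, 0, 0.002, 0.212, 0.078], [0, 0, 0, 0, 0.002, 0.222, 0.075], [0, 0, 0, 0, 0.002, 0.222, 0.075], [0, 0, 0, 0, 0.002, 0.222, 0.07]]}}

```text
clock: 15.25
eef_pos: [483.3, -381.9, 14.8]
tcp_rot: [3.14, -0.001, 0.427]
contact_force: [0.0, 0.1, -0.2]
opening: 0.819
grasp_force: 0.0
```

Emit:
{"fn": "move_arm", "kwargs": {"motion": [[0, 0, 0, 0, 0, 0, 0.06], [0, 0, 0, 0, 0, 0, 0.055], [0, 0, 0, 0, 0, 0, 0.05], [0, 0, 0, 0, 0, 0, 0.05], [0, 0, 0, 0, 0, 0, 0.05]]}}

```text
clock: 15.88
eef_pos: [483.0, -381.6, 14.9]
tcp_rot: [3.141, -0.001, 0.427]
contact_force: [-1.0, 1.4, 6.3]
opening: 0.687
grasp_force: 30.9
```

In the tool's units: -0.155 m / 0.5 = -0.31, -0.15 m / 0.5 = -0.3.

Emit:
{"fn": "move_arm", "kwargs": {"motion": [[0, 0, 0, 0, 0, -0.02, 0.05], [0, 0, 0, 0, 0, -0.1, 0.05], [0, 0, 0, 0, 0, -0.2, 0.05], [0, 0, 0, 0.02, -0.02, -0.29, 0.05], [0, 0, 0, 0.08, -0.09, -0.3, 0.05], [0, 0, 0, 0.15, -0.16, -0.3, 0.05], [0, 0, 0, 0.22, -0.234, -0.3, 0.05], [0, 0, 0, 0.29, -0.31, -0.3, 0.05]]}}

```text
clock: 16.88
eef_pos: [550.9, -178.9, 164.6]
tcp_rot: [3.141, -0.001, 0.426]
contact_force: [0.9, 0.4, -1.4]
opening: 0.686
grasp_force: 33.1
```

In the tool's units: -0.252 m / 0.5 = -0.504, 0.237 m / 0.5 = 0.474.

Emit:
{"fn": "move_arm", "kwargs": {"motion": [[0, 0, 0, 0.07, -0.074, 0, 0.05], [0, 0, 0, 0.14, -0.15, 0, 0.05], [0, 0, 0, 0.21, -0.224, 0, 0.05], [0, 0, 0, 0.28, -0.3, 0, 0.05], [0, 0, 0, 0.35, -0.374, 0, 0.05], [0, 0, 0, 0.42, -0.448, 0, 0.05], [0, 0, 0, 0.474, -0.504, 0, 0.05], [0, 0, 0, 0.474, -0.504, 0, 0.05]]}}

```text
clock: 17.88
eef_pos: [662.5, 149.9, 164.2]
tcp_rot: [-3.141, -0.001, 0.43]
contact_force: [0.8, -0.6, -1.0]
opening: 0.686
grasp_force: 33.0
```

Emit:
{"fn": "move_arm", "kwargs": {"motion": [[0, 0, 0, 0, 0, 0, 0.05], [0, 0, 0, 0, 0, 0, 0.05]]}}

```text
clock: 18.12
eef_pos: [661.6, 146.0, 164.0]
tcp_rot: [3.141, 0.0, 0.426]
contact_force: [-0.9, 0.1, -0.8]
opening: 0.683
grasp_force: 33.0
```

Run:
```python
from h import *
im,d,P,s=shot("w9"); e=s["eef_pos"]; print(e,s["tcp_rot"],s["opening"],s["grasp_force"])
W=pts0(d,P); m=(W[...,2]>e[2]-10)&(W[...,2]<e[2]+25)&(np.hypot(W[...,0]-e[0],W[...,1]-e[1])<30); w=W[m]
print("top z",np.percentile(w[:,2],[5,50,90])-e[2])
ztop("w9",e[2]+10,e[2]+20,e,32)
b=box("w9",(662,147,12),65); print(b); blobs("w9",b,(15,9),minlen=40)
```

```text
[661.58232148 146.0373339  163.95502539] [3.14146912e+00 3.93372298e-04 4.25705536e-01] 0.6834541671417866 32.983991503715515
top z [-3.47531496 14.1485211  15.50849769]
w9 z178.7 c [662.  146.5] r30.7 minenc [660.4 145.7] 33.3
(np.int64(193), np.int64(111), np.int64(323), np.int64(241))
outer 393 uv [258.9 197.9] depth [678. 156. 161.] z15: [643.4 139.7] r55.8 z9: [641.5 138.9] r56.9 
hole 43 uv [257.2 174.8] depth [662. 148.   9.] z15: [663.5 149.2] r7.9 z9: [662.  148.6] r8.1 
hole 123 uv [245.2 162.3] depth [672. 164.   9.] z15: [668.  164.1] r18.8 z9: [666.6 163.8] r19.2
```

View pics/w9.png

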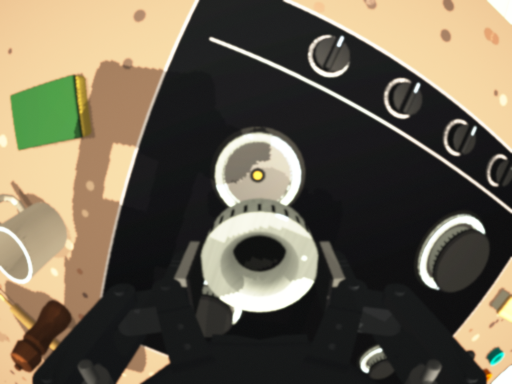

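The view shows the held medium crown at (259,255) overlapping the medium seat at (258,175), whose spark pin isn't visible. The mug at (30,240) and the mill at (42,335) are well away. I'll fit the seat rim separately, using depth to split it from the crown.

Run:
```python
from h import *
im,d,P,f=load("w9"); W=pts0(d,P); e=f["e"]
g=cv2.cvtColor(im,cv2.COLOR_RGB2HSV).astype(int)
m=((g[...,2]>120)&(g[...,1]<80)&(W[...,2]<28)&(np.hypot(W[...,0]-662,W[...,1]-147)<60)).astype(np.uint8)
c0=max(cv2.findContours(m,cv2.RETR_EXTERNAL,cv2.CHAIN_APPROX_NONE)[0],key=cv2.contourArea)[:,0]; c0=c0[c0[:,1]<190]
for z in(15,): q=plane("wrist",c0,z,P); k=circ(q); print(z,k); r=np.hypot(*(q[:,:2]-k[0]).T); k=circ(q[abs(r-k[1])<2]); print(k)
fl=(np.hypot(W[...,0]-662,W[...,1]-147)<34)&(W[...,2]<25); print("floor",np.median(W[...,2][fl]))
delta((*k[0],0),e,f["r"][2])
# pin: white points 16..24 high near rim
pn=(W[...,2]>17)&(W[...,2]<26)&(abs(np.hypot(W[...,0]-k[0][0],W[...,1]-k[0][1])-40)<8); print("pin",pn.sum(),np.median(W[pn],0) if pn.any() else 0)
```

```text
15 (array([663.08780449, 148.55862827]), np.float64(44.15532399970035))
(array([663.08780449, 148.55862827]), np.float64(44.15532399970035))
floor 9.328296653991742
tool shift [  2.4  -1.7 164. ]
pin 3 [626.91558741 158.12127647  17.27495134]
```

The seat is at (663.1,148.5), r 44.2, which matches. The pin looks to be at about (627,158), and the fingers lie along (0.41,-0.91), so they are clear of it. Lowering.

In the tool's units: 0.1465 m / 0.5 = 0.293, 0.002 m / 0.5 = 0.004.

Emit:
{"fn": "move_arm", "kwargs": {"motion": [[0, 0, 0, 0.004, -0.0034, 0.06, 0.05], [0, 0, 0, 0.004, -0.0034, 0.14, 0.05], [0, 0, 0, 0.004, -0.0034, 0.22, 0.05], [0, 0, 0, 0.004, -0.0034, 0.27, 0.05], [0, 0, 0, 0.004, -0.0034, 0.284, 0.05], [0, 0, 0, 0.004, -0.0034, 0.29, 0.05], [0, 0, 0, 0.004, -0.0034, 0.293, 0.05], [0, 0, 0, 0.004, -0.0034, 0.293, 0.05]]}}

```text
clock: 19.18
eef_pos: [663.7, 149.7, 18.3]
tcp_rot: [3.141, -0.001, 0.427]
contact_force: [-1.2, 0.1, -1.4]
opening: 0.682
grasp_force: 33.0
```

Emit:
{"fn": "move_arm", "kwargs": {"motion": [[0, 0, 0, 0, 0, 0.0012, 0.05], [0, 0, 0, 0, 0, 0.002, 0.05], [0, 0, 0, 0, 0, 0.002, 0.05]]}}

```text
clock: 19.55
eef_pos: [663.0, 149.6, 16.3]
tcp_rot: [-3.142, -0.0, 0.427]
contact_force: [0.6, 0.0, -1.6]
opening: 0.684
grasp_force: 33.0
```

In the tool's units: 0.001 m / 0.5 = 0.002, 0.0005 m / 0.5 = 0.001.

Emit:
{"fn": "move_arm", "kwargs": {"motion": [[0, 0, 0, 0, 0, 0.001, 0.05], [0, 0, 0, 0, 0, 0.002, 0.05], [0, 0, 0, 0, 0, 0.002, 0.05]]}}

```text
clock: 19.92
eef_pos: [663.1, 149.6, 15.9]
tcp_rot: [3.142, -0.0, 0.427]
contact_force: [-3.1, 0.5, 6.3]
opening: 0.685
grasp_force: 33.7
```

Contact. Release, lift and check.

In the tool's units: -0.15 m / 0.5 = -0.3, -0.13 m / 0.5 = -0.26.

Emit:
{"fn": "move_arm", "kwargs": {"motion": [[0, 0, 0, 0, 0, 0, 0.065], [0, 0, 0, 0, 0, 0, 0.075], [0, 0, 0, 0, 0, -0.006, 0.08], [0, 0, 0, 0, 0, -0.06, 0.08], [0, 0, 0, 0, 0, -0.16, 0.08], [0, 0, 0, 0, 0, -0.26, 0.08], [0, 0, 0, 0, 0, -0.3, 0.08], [0, 0, 0, 0, 0, -0.3, 0.08]]}}

```text
clock: 20.92
eef_pos: [663.8, 149.8, 166.7]
tcp_rot: [3.141, -0.003, 0.427]
contact_force: [1.0, 0.0, 1.0]
opening: 0.94
grasp_force: 0.0
```

Run:
```python
from h import *
im,d,P,s=shot("w10"); print(s["eef_pos"],s["tcp_rot"],s["opening"])
ztop("w10",25,38,(663,149),40)
b=box("w10",(663,149,15),65); blobs("w10",b,(15,),minlen=60)
```

```text
[663.79885912 149.75900106 166.65026726] [ 3.14104406e+00 -2.61144844e-03  4.26830841e-01] 0.9395580267412547
w10 z30.6 c [663.1 149.7] r29.9 minenc [663.4 149.9] 30.8
outer 240 uv [259.7 177.7] depth [662. 149.   7.] z15: [662.5 148.6] r44.4 
hole 78 uv [259.2 179.6] depth [663. 150.  18.] z15: [661.6 148.7] r14.7
```

In the tool's units: 0.3 m / 0.5 = 0.6, -0.28 m / 0.5 = -0.56.

Emit:
{"fn": "move_arm", "kwargs": {"motion": [[0, 0, 0, -0.07, 0.074, 0, 0.085], [0, 0, 0, -0.14, 0.15, 0, 0.085], [0, 0, 0, -0.21, 0.224, 0, 0.085], [0, 0, 0, -0.28, 0.3, 0, 0.085], [0, 0, 0, -0.35, 0.374, 0, 0.085], [0, 0, 0, -0.42, 0.45, 0, 0.085], [0, 0, 0, -0.49, 0.524, 0, 0.085], [0, 0, 0, -0.56, 0.6, 0, 0.085]]}}

```text
clock: 21.98
eef_pos: [530.4, -240.3, 162.9]
tcp_rot: [-3.139, 0.002, 0.427]
contact_force: [0.4, -0.7, 0.3]
opening: 0.996
grasp_force: 0.0
```

In the tool's units: 0.11 m / 0.5 = 0.22, -0.104 m / 0.5 = -0.208.

Emit:
{"fn": "move_arm", "kwargs": {"motion": [[0, 0, 0, -0.07, 0.074, 0, 0.085], [0, 0, 0, -0.14, 0.148, 0.02, 0.085], [0, 0, 0, -0.208, 0.22, 0.06, 0.085], [0, 0, 0, -0.208, 0.22, 0.08, 0.085], [0, 0, 0, -0.208, 0.22, 0.08, 0.085], [0, 0, 0, -0.208, 0.22, 0.08, 0.085]]}}

```text
clock: 22.72
eef_pos: [483.5, -381.4, 124.9]
tcp_rot: [-3.141, 0.0, 0.428]
contact_force: [-0.2, 0.1, -0.9]
opening: 0.995
grasp_force: 0.0
```

Run:
```python
from h import *
im,d,P,s=shot("w11"); e=s["eef_pos"]; print(e,s["tcp_rot"],s["opening"])
ztop("w11",4,14,(483,-381),45)
g=cv2.cvtColor(im,cv2.COLOR_RGB2HSV)[...,2]; W=pts0(d,P); m=((g<75)&(np.hypot(W[...,0]-483,W[...,1]+381)<50)&(W[...,2]<20)).astype(np.uint8)
c0=max(cv2.findContours(m,cv2.RETR_EXTERNAL,cv2.CHAIN_APPROX_NONE)[0],key=cv2.contourArea)[:,0]; k=circ(plane("wrist",c0,8,P)); print("dark",k)
```

```text
[ 483.47407196 -381.37864534  124.88406994] [-3.14057104e+00  2.96852510e-04  4.27910758e-01] 0.9946766813288079
w11 z7.8 c [ 482.9 -382.2] r34.1 minenc [ 483.1 -382.5] 34.8
dark (array([ 483.62721354, -381.72655336]), np.float64(33.8143940777455))
```

The medium crown is at (663.2,149.8), 1.2 mm off its seat centre, with its top at 30.6. The medium cap is at (483.2,-382.2) with its top at 7.8. At 70 mm the tips stand about 7.5 mm behind the TCP, so I'll aim for TCP z≈-4.5, pausing on the way.

In the tool's units: 0.126 m / 0.5 = 0.252, 0.0005 m / 0.5 = 0.001.

Emit:
{"fn": "move_arm", "kwargs": {"motion": [[0, 0, 0, 0, 0.001, 0.06, 0.085], [0, 0, 0, 0, 0.001, 0.12, 0.085], [0, 0, 0, 0, 0.001, 0.18, 0.085], [0, 0, 0, 0, 0.001, 0.23, 0.085], [0, 0, 0, 0, 0.001, 0.244, 0.085], [0, 0, 0, 0, 0.001, 0.252, 0.085], [0, 0, 0, 0, 0.001, 0.252, 0.085], [0, 0, 0, 0, 0.001, 0.252, 0.085]]}}

```text
clock: 23.78
eef_pos: [483.9, -383.4, 0.2]
tcp_rot: [3.14, -0.001, 0.427]
contact_force: [-0.2, -0.0, -0.7]
opening: 0.993
grasp_force: 0.0
```

In the tool's units: 0.004 m / 0.5 = 0.008, 0.001 m / 0.5 = 0.002.

Emit:
{"fn": "move_arm", "kwargs": {"motion": [[0, 0, 0, 0, 0, 0.002, 0.085], [0, 0, 0, 0, 0, 0.006, 0.082], [0, 0, 0, 0, 0, 0.008, 0.08], [0, 0, 0, 0, 0, 0.008, 0.077], [0, 0, 0, 0, 0, 0.008, 0.077]]}}

```text
clock: 24.4
eef_pos: [483.4, -383.0, -4.8]
tcp_rot: [-3.142, 0.0, 0.427]
contact_force: [1.1, -0.3, -0.8]
opening: 0.902
grasp_force: 0.0
```

Emit:
{"fn": "move_arm", "kwargs": {"motion": [[0, 0, 0, 0, 0, 0, 0.074], [0, 0, 0, 0, 0, 0, 0.068], [0, 0, 0, 0, 0, 0, 0.062], [0, 0, 0, 0, 0, 0, 0.062], [0, 0, 0, 0, 0, 0, 0.062]], "grip_force": 30}}

```text
clock: 25.02
eef_pos: [483.5, -383.1, -4.2]
tcp_rot: [3.141, -0.0, 0.427]
contact_force: [-0.8, 1.7, 5.5]
opening: 0.799
grasp_force: 32.0
```

Gripped at 0.80, as predicted. Lift and carry to the medium seat.

In the tool's units: -0.165 m / 0.5 = -0.33, -0.155 m / 0.5 = -0.31.

Emit:
{"fn": "move_arm", "kwargs": {"motion": [[0, 0, 0, 0, 0, -0.02, 0.062], [0, 0, 0, 0, 0, -0.1, 0.062], [0, 0, 0, 0, 0, -0.2, 0.062], [0, 0, 0, 0.02, -0.02, -0.29, 0.062], [0, 0, 0, 0.08, -0.086, -0.33, 0.062], [0, 0, 0, 0.15, -0.16, -0.33, 0.062], [0, 0, 0, 0.22, -0.234, -0.33, 0.062], [0, 0, 0, 0.29, -0.31, -0.33, 0.062]]}}

```text
clock: 26.02
eef_pos: [551.5, -180.4, 160.9]
tcp_rot: [3.141, -0.0, 0.426]
contact_force: [-0.1, -0.8, -2.4]
opening: 0.796
grasp_force: 35.1
```

In the tool's units: -0.256 m / 0.5 = -0.512, 0.239 m / 0.5 = 0.478.

Emit:
{"fn": "move_arm", "kwargs": {"motion": [[0, 0, 0, 0.07, -0.074, 0, 0.062], [0, 0, 0, 0.14, -0.15, 0, 0.062], [0, 0, 0, 0.21, -0.224, 0, 0.062], [0, 0, 0, 0.28, -0.3, 0, 0.062], [0, 0, 0, 0.35, -0.374, 0, 0.062], [0, 0, 0, 0.42, -0.448, 0, 0.062], [0, 0, 0, 0.478, -0.512, 0, 0.062], [0, 0, 0, 0.478, -0.512, 0, 0.062]]}}

```text
clock: 27.02
eef_pos: [663.3, 153.1, 160.5]
tcp_rot: [-3.141, -0.001, 0.43]
contact_force: [-0.2, -0.5, -1.2]
opening: 0.797
grasp_force: 35.1
```

Emit:
{"fn": "move_arm", "kwargs": {"motion": [[0, 0, 0, 0, 0, 0, 0.062], [0, 0, 0, 0, 0, 0, 0.062]]}}

```text
clock: 27.28
eef_pos: [662.5, 148.9, 160.4]
tcp_rot: [3.141, 0.001, 0.426]
contact_force: [-0.2, -0.2, -1.9]
opening: 0.796
grasp_force: 35.1
```

Run:
```python
from h import *
im,d,P,s=shot("w12"); e=s["eef_pos"]; print(e,s["tcp_rot"],s["opening"],s["grasp_force"])
W=pts0(d,P); m=(W[...,2]>e[2])&(W[...,2]<e[2]+22)&(np.hypot(W[...,0]-e[0],W[...,1]-e[1])<25); w=W[m]
print("plane",np.round(np.linalg.lstsq(np.c_[w[:,:2]-e[:2],np.ones(len(w))],w[:,2]-e[2],rcond=None)[0],3))
ztop("w12",e[2]+5,e[2]+18,e,37); ztop("w12",25,38,(663,149),40)
delta((663.2,149.8,0),e,s["tcp_rot"][2])
```

```text
[662.45508595 148.87684532 160.36463242] [3.14148248e+00 5.21915438e-04 4.25764646e-01] 0.79567575227901 35.07101833820343
plane [-2.0000e-03 -0.0000e+00  1.1913e+01]
w12 z172.2 c [663.6 149.6] r34.8 minenc [661.3 148.2] 38.0
w12 z30.6 c [666.5 151.4] r23.9 minenc [663.7 149.8] 30.7
tool shift [  1.1  -0.5 160.4]
```

View pics/w12.png

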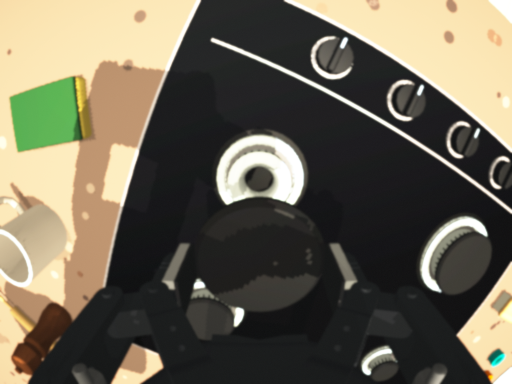

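The medium cap is held level at (262,253), and the crown is in its seat at (262,175). The cap's underside is 3.9 mm above the TCP, so it should land at TCP z≈27.

In the tool's units: 0.132 m / 0.5 = 0.264, -0.0005 m / 0.5 = -0.001.

Emit:
{"fn": "move_arm", "kwargs": {"motion": [[0, 0, 0, 0.0006, -0.001, 0.06, 0.062], [0, 0, 0, 0.0006, -0.001, 0.14, 0.062], [0, 0, 0, 0.0006, -0.001, 0.2, 0.062], [0, 0, 0, 0.0006, -0.001, 0.244, 0.062], [0, 0, 0, 0.0006, -0.001, 0.256, 0.062], [0, 0, 0, 0.0006, -0.001, 0.262, 0.062], [0, 0, 0, 0.0006, -0.001, 0.264, 0.062], [0, 0, 0, 0.0006, -0.001, 0.264, 0.062]]}}

```text
clock: 28.32
eef_pos: [663.5, 150.8, 29.2]
tcp_rot: [3.141, -0.001, 0.427]
contact_force: [-0.1, -0.5, -1.5]
opening: 0.793
grasp_force: 35.1
```

In the tool's units: 0.001 m / 0.5 = 0.002, 0.0006 m / 0.5 = 0.0012.

Emit:
{"fn": "move_arm", "kwargs": {"motion": [[0, 0, 0, 0, 0, 0.0012, 0.062], [0, 0, 0, 0, 0, 0.002, 0.062], [0, 0, 0, 0, 0, 0.002, 0.062]]}}

```text
clock: 28.7
eef_pos: [662.9, 150.7, 27.3]
tcp_rot: [-3.142, -0.0, 0.427]
contact_force: [0.4, 0.4, -2.6]
opening: 0.796
grasp_force: 35.1
```

In the tool's units: 0.001 m / 0.5 = 0.002, 0.0005 m / 0.5 = 0.001.

Emit:
{"fn": "move_arm", "kwargs": {"motion": [[0, 0, 0, 0, 0, 0.001, 0.062], [0, 0, 0, 0, 0, 0.002, 0.062], [0, 0, 0, 0, 0, 0.002, 0.062]]}}

```text
clock: 29.08
eef_pos: [663.0, 150.6, 26.9]
tcp_rot: [3.142, -0.0, 0.427]
contact_force: [-2.3, -0.8, 5.7]
opening: 0.789
grasp_force: 35.8
```

Contact at 26.9, as predicted. Release and lift.

In the tool's units: -0.14 m / 0.5 = -0.28, -0.1 m / 0.5 = -0.2.

Emit:
{"fn": "move_arm", "kwargs": {"motion": [[0, 0, 0, 0, 0, 0, 0.075], [0, 0, 0, 0, 0, 0, 0.085], [0, 0, 0, 0, 0, 0, 0.085], [0, 0, 0, 0, 0, -0.02, 0.085], [0, 0, 0, 0, 0, -0.1, 0.085], [0, 0, 0, 0, 0, -0.2, 0.085], [0, 0, 0, 0, 0, -0.28, 0.085], [0, 0, 0, 0, 0, -0.28, 0.085]]}}

```text
clock: 30.08
eef_pos: [665.3, 151.2, 171.2]
tcp_rot: [3.14, -0.007, 0.427]
contact_force: [-0.0, -0.5, 0.0]
opening: 0.992
grasp_force: 0.0
```

Run:
```python
from h import *
im,d,P,s=shot("w13"); e=s["eef_pos"]; print(e,s["contact_force"])
ztop("w13",33,46,(663,149),45)
W=pts0(d,P); m=(W[...,2]>30)&(W[...,2]<60)&(np.hypot(W[...,0]-663,W[...,1]-150)<28); w=W[m]
print("plane",np.round(np.linalg.lstsq(np.c_[w[:,0]-663,w[:,1]-150,np.ones(len(w))],w[:,2],rcond=None)[0],3))
from rig import grab_frame
im,_=grab_frame("scene"); cv2.imwrite("pics/scene9.png",im[:,:,::-1])
```

```text
[665.341091   151.19283346 171.17038322] [-0.01625829 -0.52322777  0.02486718]
w13 z38.8 c [662.9 150.9] r34.2 minenc [663.1 150.6] 35.0
plane [-1.0000e-03 -2.0000e-03  3.8924e+01]
```

View pics/scene9.png

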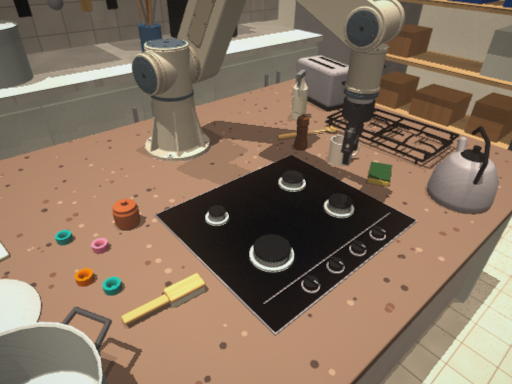

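The scene view shows complete burners at (217,215) and (340,206). The mug, brush and mill are in place and the stack spot is empty. The medium cap is within about 1 mm of its crown and level.

```bash
python3 -c "
from rig import order; print(order.sign_off())"
```

```text
the job is handed in; nothing more can be done
None
```

Both burners are back together on their own seats, with crowns and caps within about 1.5 mm of centre by my last measurements, and the mug, brush and mill were not touched; the job was handed in at about 30 s, but no verdict came back.

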